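# Swing the filling spout over the tall beaker and open its feed valve

### The arm

A 7-joint arm with a two-finger parallel gripper is mounted at the origin on the work surface. World frame = base frame: x ahead of the robot, y to its left, z up, the work surface at z = 0. Lengths are in m, angles in rad, forces in N, time in s.
With the tool pointing down it reaches from about 0.375 to 0.925 m from the base axis. Payload 3.1 kg.
Tool frame: the origin (TCP) lies between the finger pads; the fingertips stand 8 mm ahead of it and the grasp point (between the pads) lies 11 mm behind it (manip.finger_overhang is the distance from the TCP to the fingertips, in m); z points along the fingers, y is the line along which they close (so a half turn about z gives the same grasp; the last joint's range is limited). The gripper opens to 85 mm and grips with 20 to 120 N. Pads are 22 mm wide; open, the fingers measure 114 mm over their backs; the gripper's body (76 mm by 85 mm) begins 54 mm behind the grasp point. The pads swing forward as they close: fully open they stand 13 mm farther back than shut.
Start: joints at [-1.316, 0.383, 0.044, 1.598, -0.018, 1.161, -0.05], TCP at [0.225, 0.61, 0.239] pointing down, gripper open.
Joint ranges: [-2.61, 2.61], [-0.41, 2.15], [-1.48, 1.57], [0, 2.5], [-1.57, 4.71], [0.05, 1.97], [-2.85, 2.85]. Speed limits (rad/s): [2.79, 2.79, 3.14, 3.14, 3.14, 3.14, 3.14].

### API

Orientations are given as a rotation vector (axis times angle).
In Python, from workcell import manip gives the robot as it stands. The module is installed in compiled form; this text tells all that it offers.
- The arm moves only by the tool jog_arm, never from a script. Its argument "plan" is a list of rows, each an object of numbers: "tx", "ty", "tz": the shift along the world's x, y, z in cm; "rx", "ry", "rz": the turn, a rotation vector about the world's x, y, z in degrees; "gripper": the closure, from 0 (fully open) to 1 (shut). A call has 1 to 20 rows; each row is the pose to reach, as a shift and turn from the pose commanded when the call began; what a row does not reach only later rows make up. A row lasts 1/12 s, in which the tool goes at most 41.7 mm and 7.16 degrees, less where a joint would pass 70% of its speed; a pose out of reach is approached as far as the arm can. A call with a gripper value outside its range is refused whole. The fingers move at their own pace and stop on an object; "grip_force" is the grip in N (left out, the last holds). Time passes only in rows, so rows that repeat a pose let the fingers close. It gives the time, the measured TCP pose, the force, the opening and the grip force at its end, in the units of the state.
- manip.get_obs(): the state, without advancing time (a new reading comes with each control period).
- manip.capture(name): name is "scene" or "side" or "wrist"; returns a dict with "color" (420x560x3 uint8, red, green, blue), "vfov" (degrees; the focal length in pixels is half the picture's height over the tangent of half this angle, whatever the lens; pixels are square), "cx", "cy" (the principal point, pixels), "extrinsics" (4x4, takes a point from camera to world coordinates); the wrist camera has in their place "mount" (4x4, takes a point from camera to tool coordinates, whose origin is the TCP and whose axes are the flange's). Camera axes: x right, y down, z forward; pixel columns grow to the right and rows downward; lengths in m; the calibration is good to about 2 mm. A picture is of the moment at which its call begins: read the wrist's pose just before it. There is no depth.
- manip.sign_off(): hands the job in; it is judged then, once.
Trained networks look in a picture, given as the dict that the camera call returned (one of the last four; its "shot" number tells which), for a name from the list of things; names that differ only in an ending like _2 or _b are one class to them, and where a whole thing is asked for, a point or a joint stands for the part that bears it (a point fixed in the world has none). Each returns a list of dicts, best first, with "conf" (0 to 1); they miss things now and then, are a little off and sometimes report something else, mostly with a low value. They report only what shows in the picture. A call takes as long as a camera call. They do not tell look-alikes from the thing itself.
- manip.boxes_of(picture, target): "bbox" ([centre column, centre row, width, height] in pixels, round what is visible of it).
- manip.outline_of(picture, target): "mask" (420x560 bool, what is visible of it) and "bbox" ([centre column, centre row, width, height] in pixels, round what is visible of it).
- manip.place_of(picture, target): "xy" ([column, row] in pixels: a listed point, or the origin of a listed thing).
The state is a dict: "time_s": time; "qpos": joint angles; "dq": joint speeds; "tau": joint torques, N m; "tool_pos": TCP position; "tcp_rot": TCP orientation; "wrist_force": force on the tool from outside, world axes, zero at the start; "torque": the same for the moment, N m; "grip_width": finger opening in m; "gripper_force": force on a finger pad.
Only numpy, scipy, OpenCV 4.12 (cv2) and the standard library are available. Lean on these libraries where they do the work, as an engineer would, in place of code of your own. Each camera call takes 0.05 s, during which the arm holds its last target. There are 200 camera calls.

### The job

Push the swivelling spout of the filling stand round until its outlet hangs over the middle of the tallest beaker, and only then push the lever of the feed valve round to its stop, so that it lies along the pipe. Push both with a fingertip: bring the spout to the beaker, not the beaker to the spout, and leave the beakers, the dish and everything else loose standing where it is, nothing picked up. Leave the spout over the beaker.

Things in the scene. Friction and masses are not known exactly. Their poses are not given: they have to be found in the camera images.
- stand: The filling stand, fixed to the bench in a varying place and yaw: blue base plate (90 x 345 x 12 mm) with a steel column (42 mm across) and a supply pipe with the feed valve. Origin: on the column's axis at bench height. +y runs from the column along the pipe to the valve, -x is the side towards the robot, where the beakers stand, z is up.
- spout_pivot (a point): Point on the vertical axis of the swivelling spout, on top of the column, 177 mm above the bench, at the height of the spout arm's centreline. Axes as those of the stand. The round swivel hub here is 48 mm across, its top 181 mm above the bench; the arm's top is at 185 mm.
- spout (a joint): Angle of the swivelling spout, rad, about the vertical axis through spout_pivot. At 0 the arm points along the stand's -x; it grows counter-clockwise seen from above (towards the stand's -y). Stops at -0.7 and 1.7. Steady friction 0.2 N m (about 2 N when pushed 115 mm from the axis); it stays where it is left and hardly coasts.
- spout_outlet (a point): Centre of the lower end of the spout's outlet, 135 mm above the bench. The arm is a level round steel bar, 16 mm thick, its centreline 177 mm above the bench, running from the pivot 165 mm out, where it bends straight down to this outlet (a 20 mm wide nozzle).
- tall_beaker: The tallest of the three white plastic vessels, which stand on the bench under the spout's arc about 165 mm from the pivot in any order: a beaker 110 mm high, 80 mm across the rim, wall 4 mm, loose. Origin: centre of its underside, on its axis; z up.
- valve (a joint): Angle of the feed valve's lever, rad, about the vertical axis through valve_pivot. At 0 (shut) it points along the stand's -x, across the pipe; it grows clockwise seen from above (tip towards the stand's +y, away from the column) to its stop at 1.571 (open), along the pipe. It starts at 0 to 0.3. Steady friction 0.1 N m; it stays where it is left.
- valve_pivot (a point): Point on the vertical axis of the valve lever, 190 mm along the stand's +y from the column's axis, 137 mm above the bench, at mid height of the lever. The supply pipe below it (28 mm thick) has its centreline 80 mm above the bench and the valve body reaches 103 mm.
- lever_tip (a point): Middle of the free end of the valve lever, 105 mm from its axis, 137 mm above the bench. The lever is a level steel bar 14 mm wide and high, its outer 55 mm in a black rubber sleeve 18 mm wide and 16 mm high.
- mid_beaker: White plastic beaker 70 mm high, 76 mm across, loose, under the spout's arc. Origin: centre of its underside. To be left alone.
- dish: White plastic dish 40 mm high, 84 mm across, loose, under the spout's arc. Origin: centre of its underside. To be left alone.
- jar: Amber jar with a black lid, 65 mm high, 54 mm across, standing in front of the feed valve. Origin: centre of its underside. To be left alone.
- bottle: White bottle, 125 mm high, 56 mm across, standing beyond the beakers towards the stand's -y. Origin: centre of its underside. To be left alone.
- spatula: Spatula lying on the bench behind the stand's pipe. Origin: at its underside, near its middle. To be left alone.
- seal_ring: Steel ring, 64 mm across, 12 mm high, lying on the bench behind the column. Origin: centre of its underside. To be left alone.
- bung: Black rubber bung, 28 mm high, 32 mm across, standing between the column and the beakers. Origin: centre of its underside. To be left alone.
Things that resemble listed ones, but are neither listed nor needed, are in the scene too. Leave any pink look-alike of the tall_beaker alone.

How it is judged:
By the outcome, as a careful person would: the job done as asked, in the order asked, and still so for the second after the job is handed in, with the robot touching nothing.
It also fails if it takes over 58 s, if anything falls off the work surface, if the arm or the gripper's body presses on something with over 40 N, if the wrist force passes 120 N, or if a joint passes its speed limit or range.

## Working session

There is one attempt and no reset: what is moved stays moved. The work goes in short steps, Python scripts to look and compute and a tool call to move; the robot and the scene stay as the last step left them, time stands still between calls to the robot, and variables do not carry over. Pictures are saved under pics/ and viewed, at most 10 in all, crops included, and the job is handed in when it is done.

Besides the shell and the picture viewer there is one more tool, called after "Call:" as name(argument=value, ...) on one line, values as JSON. jog_arm: Moves the arm, as the interface text tells. Its arguments: {"type":"object","properties":{"plan":{"type":"array","items":{"type":"object","properties":{"tx":{"type":"number"},"ty":{"type":"number"},"tz":{"type":"number"},"rx":{"type":"number"},"ry":{"type":"number"},"rz":{"type":"number"},"gripper":{"type":"number"}}}},"grip_force":{"type":"number"}},"required":["plan"]}

```bash
mkdir -p pics
cat > h.py <<'E'
import numpy as np, cv2
from workcell import manip
from scipy.spatial.transform import Rotation as R
def cam(p):
    f=p["color"].shape[0]/2/np.tan(np.radians(p["vfov"])/2)
    return f,np.array(p["extrinsics"])
def ray(p,uv,T=None):
    f,_=cam(p) if T is None else (p["color"].shape[0]/2/np.tan(np.radians(p["vfov"])/2),0)
    T=np.array(p["extrinsics"]) if T is None else T
    d=T[:3,:3]@np.array([(uv[0]-p["cx"])/f,(uv[1]-p["cy"])/f,1]); return T[:3,3],d
def atz(p,uv,z,T=None):
    o,d=ray(p,uv,T); return o+d*(z-o[2])/d[2]
def proj(p,X,T=None):
    T=np.array(p["extrinsics"]) if T is None else T
    f=p["color"].shape[0]/2/np.tan(np.radians(p["vfov"])/2)
    c=T[:3,:3].T@(np.array(X)-T[:3,3]); return np.array([p["cx"]+f*c[0]/c[2],p["cy"]+f*c[1]/c[2]])
def save(p,n): cv2.imwrite("pics/"+n,p["color"][:,:,::-1])
E
python3 - <<'E'
from h import *
Z=dict(stand=0,spout_pivot=.177,spout_outlet=.135,tall_beaker=0,valve_pivot=.137,lever_tip=.137,mid_beaker=0,dish=0,jar=0,bottle=0,bung=0)
ims=[]
for c in("scene","side"):
    p=manip.capture(c); ims.append(p["color"]); save(p,c+".png")
    print(c,np.round(p["extrinsics"],3).tolist(),p["vfov"])
    for n,z in Z.items():
        for d in manip.place_of(p,n)[:3]:
            print(n,round(d["conf"],2),np.round(d["xy"]),np.round(atz(p,d["xy"],z)[:2],3))
E
```

```text
scene [[0.883, 0.324, -0.34, 0.844], [0.47, -0.616, 0.632, -0.616], [-0.004, -0.718, -0.696, 0.761], [0.0, 0.0, 0.0, 1.0]] 49.160096202867166
stand 0.95 [324. 266.] [ 0.643 -0.045]
spout_pivot 0.65 [332. 209.] [ 0.647 -0.05 ]
spout_outlet 0.88 [258. 264.] [ 0.575 -0.196]
tall_beaker 0.96 [132. 307.] [ 0.353 -0.309]
tall_beaker 0.65 [187. 263.] [ 0.384 -0.171]
tall_beaker 0.57 [249. 285.] [ 0.528 -0.158]
valve_pivot 0.97 [341. 159.] [0.591 0.139]
lever_tip 0.95 [301. 148.] [0.495 0.135]
lever_tip 0.67 [203. 344.] [ 0.578 -0.364]
lever_tip 0.38 [380. 225.] [ 0.732 -0.01 ]
mid_beaker 0.78 [279. 328.] [ 0.626 -0.216]
mid_beaker 0.43 [262. 263.] [ 0.524 -0.098]
dish 0.88 [258. 241.] [ 0.485 -0.049]
jar 0.56 [286. 174.] [0.435 0.184]
bottle 0.65 [202. 342.] [ 0.517 -0.306]
bung 0.52 [288. 260.] [ 0.569 -0.065]
side [[0.958, -0.214, 0.193, 0.364], [-0.288, -0.707, 0.646, -0.676], [-0.002, -0.674, -0.738, 0.86], [0.0, 0.0, 0.0, 1.0]] 47.831066064043796
stand 0.86 [324. 236.] [ 0.646 -0.044]
spout_pivot 0.65 [326. 184.] [ 0.639 -0.046]
spout_outlet 0.58 [316. 257.] [ 0.572 -0.185]
tall_beaker 0.75 [282. 286.] [ 0.516 -0.146]
tall_beaker 0.67 [222. 309.] [ 0.382 -0.162]
tall_beaker 0.63 [217. 383.] [ 0.343 -0.31 ]
valve_pivot 0.92 [277. 146.] [0.588 0.141]
lever_tip 0.74 [231. 151.] [0.483 0.155]
mid_beaker 0.71 [336. 298.] [ 0.615 -0.205]
dish 0.91 [254. 253.] [ 0.479 -0.044]
dish 0.26 [283. 290.] [ 0.515 -0.156]
dish 0.22 [235. 154.] [0.512 0.297]
jar 0.57 [212. 184.] [0.431 0.2  ]
bottle 0.92 [304. 359.] [ 0.509 -0.312]
bung 0.64 [295. 249.] [ 0.572 -0.059]
bung 0.41 [283. 289.] [ 0.515 -0.153]
```

View pics/scene.png

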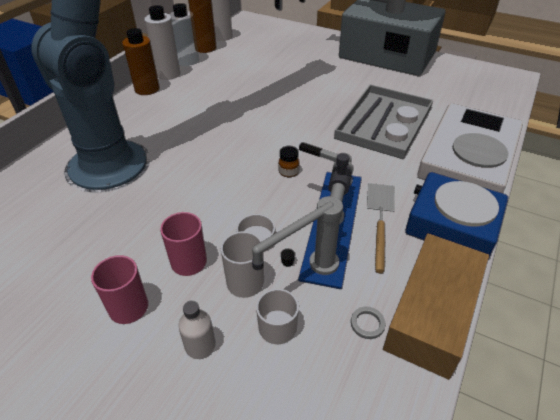

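View pics/side.png

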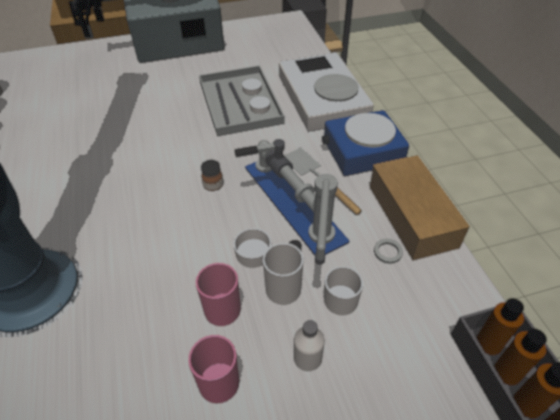

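Both views show three candidates for the tall beaker. The white one is at scene (244,265). The two pink look-alikes are at (184,244) and (121,290). The other white vessels are lower: the mid_beaker at (278,318) and the dish at (257,232). I choose the white one at (244,265), and the spout outlet is at (258,264). I'll check with a close crop and triangulate.

Run:
```python
from h import *
o=manip.get_obs(); print(o["tool_pos"],o["tcp_rot"],R.from_rotvec(o["tcp_rot"]).as_matrix().round(2).tolist())
a=manip.capture("scene");b=manip.capture("side")
def tri(n,near,r=.05):
    L=[]
    for p in(a,b):
        z=near[2]
        for d in manip.place_of(p,n):
            if np.linalg.norm(atz(p,d["xy"],z)[:2]-near[:2])<r: L.append(ray(p,d["xy"])); break
    A=np.zeros((3,3));B=np.zeros(3)
    for c,d in L:
        d=d/np.linalg.norm(d);M=np.eye(3)-np.outer(d,d);A+=M;B+=M@c
    return len(L),np.linalg.solve(A,B).round(4) if len(L)>1 else None
for n,q in dict(stand=(.645,-.045,0),spout_pivot=(.643,-.047,.177),spout_outlet=(.573,-.19,.135),tall_beaker=(.522,-.152,0),valve_pivot=(.59,.14,.137),lever_tip=(.49,.145,.137)).items(): print(n,tri(n,np.array(q)))
w=manip.capture("wrist");print(np.round(w["mount"],3).tolist(),w["vfov"])
c=a["color"][190:360,170:350]; cv2.imwrite("pics/crop.png",cv2.resize(c,None,fx=4,fy=3.5,interpolation=cv2.INTER_CUBIC)[:,:,::-1])
```

```text
[0.22457089 0.60998301 0.23928077] [-5.51157846e-01 -3.09285813e+00 -5.78385934e-06] [[-0.94, 0.35, -0.0], [0.35, 0.94, 0.0], [0.0, 0.0, -1.0]]
stand (2, array([ 0.6371, -0.0383, -0.0104]))
spout_pivot (2, array([ 0.6419, -0.0267,  0.1634]))
spout_outlet (2, array([ 0.576 , -0.1926,  0.1332]))
tall_beaker (2, array([ 0.5146, -0.1449, -0.0169]))
valve_pivot (2, array([0.5929, 0.1412, 0.1447]))
lever_tip (2, array([0.4832, 0.1526, 0.1207]))
[[0.0, -0.957, -0.29, 0.075], [1.0, -0.0, 0.001, -0.001], [-0.001, -0.29, 0.957, -0.134], [0.0, 0.0, 0.0, 1.0]] 59.804979751888716
```

View pics/crop.png

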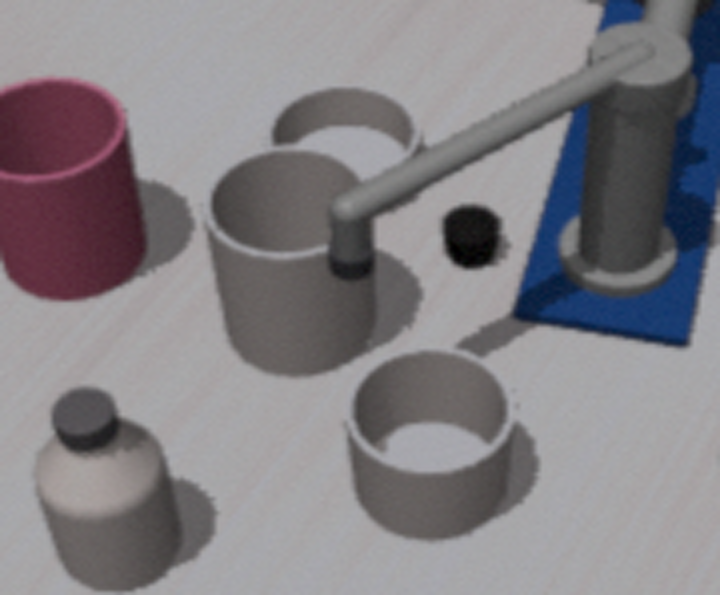

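The crop confirms the choice: the white beaker, with its rim centre at about crop (293,202), is clearly taller than the mid_beaker and the dish, and the nozzle end at (352,265) hangs past its rim. Next I move to a viewpoint above.

Call:
jog_arm(plan=[{"tz": 4,"gripper": 1},{"tz": 8,"gripper": 1},{"tz": 12,"gripper": 1},{"tx": 2,"ty": -4,"tz": 12,"gripper": 1},{"tx": 4,"ty": -7.5,"tz": 12,"gripper": 1},{"tx": 6,"ty": -11,"tz": 12,"gripper": 1},{"tx": 8,"ty": -14.5,"tz": 12,"gripper": 1},{"tx": 10,"ty": -18,"tz": 12,"gripper": 1},{"tx": 12,"ty": -21.5,"tz": 12,"gripper": 1},{"tx": 14,"ty": -25,"tz": 12,"gripper": 1},{"tx": 16,"ty": -28.5,"tz": 12,"gripper": 1},{"tx": 18,"ty": -32,"tz": 12,"gripper": 1},{"tx": 20,"ty": -35.5,"tz": 12,"gripper": 1},{"tx": 22,"ty": -39,"tz": 12,"gripper": 1},{"tx": 24,"ty": -42.5,"tz": 12,"gripper": 1},{"tx": 26,"ty": -46,"tz": 12,"gripper": 1},{"tx": 28,"ty": -49.5,"tz": 12,"gripper": 1},{"tx": 30,"ty": -53,"tz": 12,"gripper": 1},{"tx": 32,"ty": -56.5,"tz": 12,"gripper": 1},{"tx": 34,"ty": -60,"tz": 12,"gripper": 1}])

```text
invalid input
```

Call:
jog_arm(plan=[{"tx": 0,"ty": 0,"tz": 4,"rx": 0,"ry": 0,"rz": 0,"gripper": 1.0},{"tx": 0,"ty": 0,"tz": 8,"rx": 0,"ry": 0,"rz": 0,"gripper": 1.0},{"tx": 0,"ty": 0,"tz": 12,"rx": 0,"ry": 0,"rz": 0,"gripper": 1.0}], grip_force=20)

```text
time_s: 2.2
tool_pos: [0.2243, 0.6092, 0.3595]
tcp_rot: [-0.551, -3.093, 0.004]
wrist_force: [-0.0, 0.9, 0.1]
grip_width: 0.0515
gripper_force: 0.0
```

Call:
jog_arm(plan=[{"tx": 20,"ty": -36,"tz": 0,"rx": 0,"ry": 0,"rz": 0,"gripper": 1.0},{"tx": 20,"ty": -36,"tz": 0,"rx": 0,"ry": 0,"rz": 0,"gripper": 1.0},{"tx": 20,"ty": -36,"tz": 0,"rx": 0,"ry": 0,"rz": 0,"gripper": 1.0},{"tx": 20,"ty": -36,"tz": 0,"rx": 0,"ry": 0,"rz": 0,"gripper": 1.0},{"tx": 20,"ty": -36,"tz": 0,"rx": 0,"ry": 0,"rz": 0,"gripper": 1.0},{"tx": 20,"ty": -36,"tz": 0,"rx": 0,"ry": 0,"rz": 0,"gripper": 1.0},{"tx": 43,"ty": -76,"tz": 0,"rx": 0,"ry": 0,"rz": -18,"gripper": 1.0},{"tx": 43,"ty": -76,"tz": 0,"rx": 0,"ry": 0,"rz": -18,"gripper": 1.0},{"tx": 43,"ty": -76,"tz": 0,"rx": 0,"ry": 0,"rz": -18,"gripper": 1.0},{"tx": 43,"ty": -76,"tz": 0,"rx": 0,"ry": 0,"rz": -18,"gripper": 1.0},{"tx": 43,"ty": -76,"tz": 0,"rx": 0,"ry": 0,"rz": -18,"gripper": 1.0},{"tx": 43,"ty": -76,"tz": 0,"rx": 0,"ry": 0,"rz": -18,"gripper": 1.0},{"tx": 43,"ty": -76,"tz": 0,"rx": 0,"ry": 0,"rz": -18,"gripper": 1.0},{"tx": 43,"ty": -76,"tz": 0,"rx": 0,"ry": 0,"rz": -18,"gripper": 1.0},{"tx": 43,"ty": -76,"tz": 0,"rx": 0,"ry": 0,"rz": -18,"gripper": 1.0},{"tx": 43,"ty": -76,"tz": 0,"rx": 0,"ry": 0,"rz": -18,"gripper": 1.0},{"tx": 43,"ty": -76,"tz": 0,"rx": 0,"ry": 0,"rz": -18,"gripper": 1.0},{"tx": 43,"ty": -76,"tz": 0,"rx": 0,"ry": 0,"rz": -18,"gripper": 1.0},{"tx": 43,"ty": -76,"tz": 0,"rx": 0,"ry": 0,"rz": -18,"gripper": 1.0},{"tx": 43,"ty": -76,"tz": 0,"rx": 0,"ry": 0,"rz": -18,"gripper": 1.0}], grip_force=20)

```text
time_s: 3.87
tool_pos: [0.6357, -0.1168, 0.3595]
tcp_rot: [1.027, 2.969, 0.001]
wrist_force: [0.8, 0.1, 0.4]
grip_width: -0.0005
gripper_force: 0.0
```

```bash
cat >> h.py <<'E'
def wrist():
    o=manip.get_obs(); p=manip.capture("wrist")
    T=np.eye(4); T[:3,:3]=R.from_rotvec(o["tcp_rot"]).as_matrix(); T[:3,3]=o["tool_pos"]
    return p,T@np.array(p["mount"]),o
E
python3 - <<'E'
from h import *
p,T,o=wrist(); print(o["tool_pos"],T[:3,3]); save(p,"w1.png")
for n,z in dict(stand=0,spout_pivot=.177,spout_outlet=.135,tall_beaker=0,valve_pivot=.137,lever_tip=.137,mid_beaker=0,dish=0,jar=0,bung=0).items():
    for d in manip.place_of(p,n)[:2]: print(n,round(d["conf"],2),np.round(d["xy"]),np.round(atz(p,d["xy"],z,T)[:2],4))
E
```

```text
[ 0.63565768 -0.11678574  0.35948206] [ 0.57559936 -0.07204501  0.49357257]
stand 0.79 [324. 131.] [ 0.6426 -0.0447]
spout_pivot 0.64 [347. 147.] [ 0.6424 -0.0468]
spout_outlet 0.58 [178. 180.] [ 0.5738 -0.1954]
tall_beaker 0.85 [196. 105.] [ 0.5146 -0.1559]
tall_beaker 0.79 [17. 77.] [ 0.3482 -0.3112]
mid_beaker 0.56 [213. 192.] [ 0.6147 -0.2142]
dish 0.79 [242.  21.] [ 0.4759 -0.0455]
jar 0.27 [321. 126.] [ 0.6362 -0.0437]
bung 0.78 [268.  93.] [ 0.5603 -0.0738]
```

View pics/w1.png

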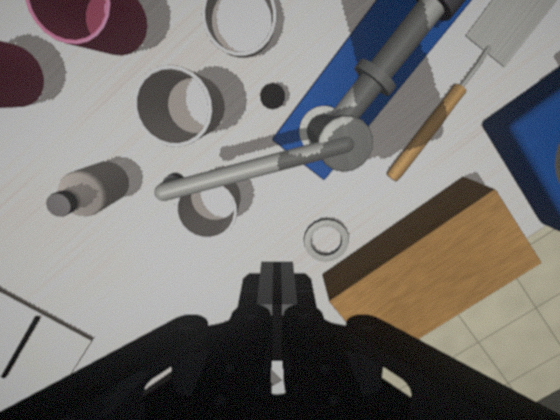

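The wrist view shows the tall beaker rim centred at about (174,105), the arm running from the hub at (347,143) to the bend at (160,190), and the fingertips at (277,263).

Run:
```python
from h import *
p,T,o=wrist()
for n,uv,z in [("rim",(174,105),.11),("hub",(347,143),.181),("bend",(167,188),.177)]: print(n,atz(p,uv,z,T).round(4))
for n,z in [("tall_beaker",.11),]:
    for d in manip.outline_of(p,n):
        m=d["mask"].astype(np.uint8); c=max(cv2.findContours(m,0,2)[0],key=cv2.contourArea); print(d["bbox"],d["conf"],cv2.minEnclosingCircle(c))
# best-fit rim circle: brightness along projected rim band
g=cv2.cvtColor(p["color"],cv2.COLOR_RGB2GRAY).astype(float)
t=np.linspace(0,2*np.pi,120)
best=[]
for x in np.arange(.49,.54,.001):
  for y in np.arange(-.18,-.12,.001):
    s=0
    for r,w in((.038,1),(.0425,-.5),(.0335,-.5)):
      uv=np.array([proj(p,(x+r*np.cos(a),y+r*np.sin(a),.11),T) for a in t]).astype(np.float32)
      s+=w*cv2.remap(g,uv[:,:1],uv[:,1:],1).mean()
    best.append((s,x,y))
print(sorted(best)[-4:])
```

```text
rim [ 0.5134 -0.1512  0.11  ]
hub [ 0.6377 -0.0418  0.181 ]
bend [ 0.5724 -0.1898  0.177 ]
[85.8, 30.8, 124.5, 58.4] 0.95 ((83.0, 18.5), 63.74372482299805)
[174.7, 107.3, 89.6, 80.2] 0.92 ((176.01612854003906, 106.75483703613281), 44.69413757324219)
[22.8, 77.0, 45.3, 70.5] 0.82 ((11.045454978942871, 76.0), 34.79955291748047)
[(np.float64(47.99738769531248), np.float64(0.515), np.float64(-0.15699999999999997)), (np.float64(48.70179850260415), np.float64(0.513), np.float64(-0.15699999999999997)), (np.float64(50.62895914713543), np.float64(0.514), np.float64(-0.15799999999999997)), (np.float64(52.72067464192708), np.float64(0.514), np.float64(-0.15699999999999997))]
```

Call:
jog_arm(plan=[{"tx": 0,"ty": -5.2,"tz": -3,"rx": 0,"ry": 0,"rz": -11,"gripper": 1.0},{"tx": 0,"ty": -5.2,"tz": -3,"rx": 0,"ry": 0,"rz": -11,"gripper": 1.0},{"tx": 0,"ty": -5.2,"tz": -7,"rx": 0,"ry": 0,"rz": -11,"gripper": 1.0},{"tx": 0,"ty": -5.2,"tz": -11,"rx": 0,"ry": 0,"rz": -11,"gripper": 1.0},{"tx": 0,"ty": -5.2,"tz": -15,"rx": 0,"ry": 0,"rz": -11,"gripper": 1.0},{"tx": 0,"ty": -5.2,"tz": -18,"rx": 0,"ry": 0,"rz": -11,"gripper": 1.0},{"tx": 0,"ty": -5.2,"tz": -19.6,"rx": 0,"ry": 0,"rz": -11,"gripper": 1.0},{"tx": 0,"ty": -5.2,"tz": -19.6,"rx": 0,"ry": 0,"rz": -11,"gripper": 1.0}], grip_force=20)

```text
time_s: 5.18
tool_pos: [0.6312, -0.1653, 0.1578]
tcp_rot: [-1.303, -2.848, 0.004]
wrist_force: [-1.3, 0.7, -0.7]
grip_width: 0.0003
gripper_force: 0.0
```

Run:
```python
from h import *
p,T,o=wrist(); print(o["tool_pos"],o["wrist_force"]); save(p,"w2.png")
for n,z in dict(spout_pivot=.177,spout_outlet=.135).items():
    for d in manip.place_of(p,n)[:2]: print(n,round(d["conf"],2),np.round(d["xy"]),np.round(atz(p,d["xy"],z,T)[:2],4))
```

```text
[ 0.63117574 -0.16533928  0.15783932] [-1.28500445  0.68969043 -0.72460317]
spout_pivot 0.23 [172.  95.] [ 0.556  -0.1292]
spout_outlet 0.96 [139. 241.] [ 0.573  -0.1977]
```

View pics/w2.png

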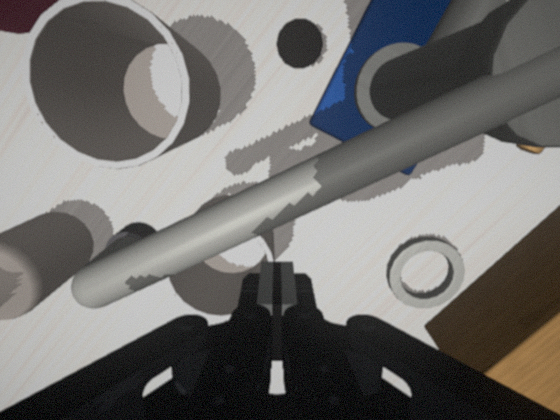

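The finger is clear and behind the arm, with the arm ahead and the nozzle at the lower left, about (90,285). Now I push.

Call:
jog_arm(plan=[{"tx": -1.2,"ty": 0.5,"tz": 0.3,"rx": 0,"ry": 0,"rz": 0,"gripper": 1.0},{"tx": -2.2,"ty": 0.9,"tz": 0.3,"rx": 0,"ry": 0,"rz": 0,"gripper": 1.0},{"tx": -3.0,"ty": 1.2,"tz": 0.3,"rx": 0,"ry": 0,"rz": 0,"gripper": 1.0},{"tx": -3.8,"ty": 1.5,"tz": 0.3,"rx": 0,"ry": 0,"rz": 0,"gripper": 1.0},{"tx": -4.5,"ty": 1.8,"tz": 0.3,"rx": 0,"ry": 0,"rz": 0,"gripper": 1.0},{"tx": -5.1,"ty": 2.1,"tz": 0.3,"rx": 0,"ry": 0,"rz": 0,"gripper": 1.0},{"tx": -5.6,"ty": 2.4,"tz": 0.3,"rx": 0,"ry": 0,"rz": 0,"gripper": 1.0},{"tx": -5.6,"ty": 2.4,"tz": 0.3,"rx": 0,"ry": 0,"rz": 0,"gripper": 1.0}], grip_force=20)

```text
time_s: 6.0
tool_pos: [0.5776, -0.1427, 0.1663]
tcp_rot: [-1.307, -2.855, -0.0]
wrist_force: [-1.4, -0.5, -0.5]
grip_width: -0.0002
gripper_force: 0.2
```

```bash
cat > chk.py <<'E'
from h import *
import sys
P=np.array([.6425,-.0455])
p,T,o=wrist(); save(p,sys.argv[1]); print(o["tool_pos"],o["wrist_force"])
for p,T in((p,T),(manip.capture("scene"),None),(manip.capture("side"),None)):
  for n,z in (("spout_outlet",.135),("tall_beaker",0)):
    for d in manip.place_of(p,n)[:3]:
        x=atz(p,d["xy"],z,T)[:2]
        if np.linalg.norm(x-[.515,-.155])<.08: v=x-P; print(n,round(d["conf"],2),np.round(d["xy"]),x.round(4),np.linalg.norm(v).round(3),np.degrees(np.arctan2(v[1],v[0]))%360)
E
python3 chk.py w3.png
```

```text
[ 0.57756289 -0.14266088  0.16628875] [-1.35780014 -0.52674015 -0.50435144]
spout_outlet 0.67 [165. 234.] [ 0.5267 -0.1686] 0.169 226.73034433840107
tall_beaker 0.85 [208. 157.] [ 0.5129 -0.1566] 0.171 220.61124031841464
tall_beaker 0.68 [166. 231.] [ 0.5247 -0.2313] 0.22 237.61294207031546
spout_outlet 0.72 [242. 243.] [ 0.5261 -0.1667] 0.168 226.14676977144944
tall_beaker 0.8 [243. 283.] [ 0.5147 -0.159 ] 0.171 221.59925946763047
spout_outlet 0.88 [292. 255.] [ 0.5289 -0.1669] 0.166 226.87799076481343
tall_beaker 0.56 [283. 289.] [ 0.5159 -0.1526] 0.166 220.23371145822438
```

View pics/w3.png

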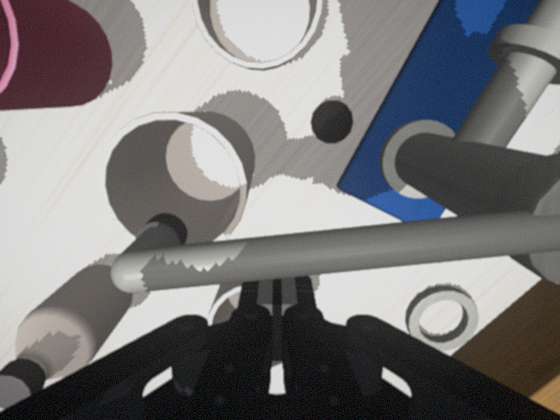

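The outlet stands at about 226.6° and the beaker at 220.8°. The nozzle, at about (165,234), is just inside the near rim. I push about 12 mm further.

Call:
jog_arm(plan=[{"tx": -0.3,"ty": 0.3,"tz": 0,"rx": 0,"ry": 0,"rz": 0,"gripper": 1.0},{"tx": -0.6,"ty": 0.6,"tz": 0,"rx": 0,"ry": 0,"rz": 0,"gripper": 1.0},{"tx": -0.8,"ty": 0.85,"tz": 0,"rx": 0,"ry": 0,"rz": 0,"gripper": 1.0},{"tx": -0.8,"ty": 0.85,"tz": 0,"rx": 0,"ry": 0,"rz": 0,"gripper": 1.0},{"tx": -0.8,"ty": 0.85,"tz": 0,"rx": 0,"ry": 0,"rz": 0,"gripper": 1.0}], grip_force=20)

```text
time_s: 6.87
tool_pos: [0.5705, -0.1344, 0.1663]
tcp_rot: [-1.308, -2.856, -0.001]
wrist_force: [0.3, 0.1, -0.5]
grip_width: -0.0003
gripper_force: 0.2
```

```bash
python3 chk.py w4.png
```

```text
[ 0.57050223 -0.13439192  0.16630228] [ 0.32586861  0.14805799 -0.51875472]
spout_outlet 0.83 [161. 222.] [ 0.5141 -0.1564] 0.17 220.81397902729586
tall_beaker 0.98 [208. 170.] [ 0.5123 -0.1572] 0.172 220.64067625731371
spout_outlet 0.96 [244. 238.] [ 0.5233 -0.154 ] 0.161 222.3019078741667
tall_beaker 0.66 [244. 282.] [ 0.5141 -0.1576] 0.17 221.1227631781088
spout_outlet 0.63 [284. 251.] [ 0.5185 -0.1539] 0.165 221.15912372829902
tall_beaker 0.91 [284. 291.] [ 0.517  -0.1571] 0.168 221.6336943010651
```

View pics/w4.png

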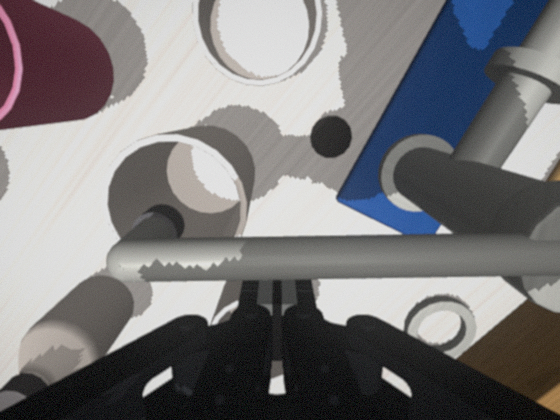

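The outlet is over the beaker's middle within about 1–2 mm, and the nozzle at (161,222) is inside the rim. I back off, rise and go to the lever.

Call:
jog_arm(plan=[{"tx": 1.2,"ty": -1.4,"tz": 0,"rx": 0,"ry": 0,"rz": 0,"gripper": 1.0},{"tx": 2.5,"ty": -2.8,"tz": 0,"rx": 0,"ry": 0,"rz": 0,"gripper": 1.0},{"tx": 2.5,"ty": -2.8,"tz": 4,"rx": 0,"ry": 0,"rz": 0,"gripper": 1.0},{"tx": 2.5,"ty": -2.8,"tz": 8,"rx": 0,"ry": 0,"rz": 0,"gripper": 1.0},{"tx": 2.5,"ty": -2.8,"tz": 12,"rx": 0,"ry": 0,"rz": 0,"gripper": 1.0},{"tx": 2.5,"ty": -2.8,"tz": 14,"rx": 0,"ry": 0,"rz": 0,"gripper": 1.0},{"tx": -6.8,"ty": 22.9,"tz": 14,"rx": 0,"ry": 0,"rz": 0,"gripper": 1.0},{"tx": -6.8,"ty": 22.9,"tz": 14,"rx": 0,"ry": 0,"rz": 0,"gripper": 1.0},{"tx": -6.8,"ty": 22.9,"tz": 14,"rx": 0,"ry": 0,"rz": 0,"gripper": 1.0},{"tx": -6.8,"ty": 22.9,"tz": 14,"rx": 0,"ry": 0,"rz": 0,"gripper": 1.0},{"tx": -6.8,"ty": 22.9,"tz": 14,"rx": 0,"ry": 0,"rz": 0,"gripper": 1.0},{"tx": -6.8,"ty": 22.9,"tz": 14,"rx": 0,"ry": 0,"rz": 0,"gripper": 1.0},{"tx": -6.8,"ty": 22.9,"tz": 14,"rx": 0,"ry": 0,"rz": 0,"gripper": 1.0},{"tx": -6.8,"ty": 22.9,"tz": 14,"rx": 0,"ry": 0,"rz": 0,"gripper": 1.0},{"tx": -6.8,"ty": 22.9,"tz": 14,"rx": 0,"ry": 0,"rz": 0,"gripper": 1.0}], grip_force=20)

```text
time_s: 8.57
tool_pos: [0.5022, 0.0961, 0.3062]
tcp_rot: [-1.301, -2.859, -0.0]
wrist_force: [-0.8, 0.0, 0.1]
grip_width: -0.0005
gripper_force: 0.0
```

```bash
cat > chv.py <<'E'
from h import *
import sys
p,T,o=wrist(); save(p,sys.argv[1]); print(o["tool_pos"],o["wrist_force"],o["qpos"])
L=[(p,T),(manip.capture("scene"),None),(manip.capture("side"),None)]
for p,T in L:
  for n,z,q in (("valve_pivot",.137,[.59,.14]),("lever_tip",.137,[.59,.14]),("spout_outlet",.135,[.517,-.155]),("tall_beaker",0,[.517,-.155])):
    for d in manip.place_of(p,n)[:3]:
        x=atz(p,d["xy"],z,T)[:2]
        if np.linalg.norm(x-q)<.15: print(n,round(d["conf"],2),np.round(d["xy"]),x.round(4)); break
E
python3 chv.py w5.png
```

```text
[0.50219198 0.09605496 0.30624663] [-0.76654429  0.00998226  0.09837082] [-0.83174077  0.05281773  0.58812572  1.86905124 -0.03124015  1.22883147
  0.48287305]
valve_pivot 0.64 [387. 224.] [0.5919 0.1383]
lever_tip 0.65 [298. 144.] [0.4872 0.138 ]
tall_beaker 0.94 [161. 310.] [ 0.5118 -0.1579]
valve_pivot 0.83 [344. 158.] [0.5955 0.1443]
lever_tip 0.91 [302. 146.] [0.4958 0.1404]
spout_outlet 0.72 [242. 237.] [ 0.5184 -0.1541]
tall_beaker 0.8 [246. 282.] [ 0.5182 -0.1554]
valve_pivot 0.8 [276. 147.] [0.586  0.1383]
lever_tip 0.64 [234. 154.] [0.4857 0.1431]
tall_beaker 0.77 [285. 289.] [ 0.5186 -0.1532]
```

View pics/w5.png

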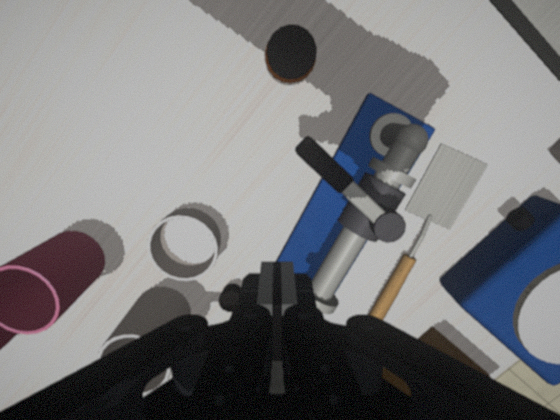

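The lever's black sleeve tip at (298,144) and pivot at (387,224) are clear of the finger, which sits on the column side of the lever. The jar is at (290,53), well off the path. Now I descend and sweep.

Call:
jog_arm(plan=[{"tx": 0,"ty": -0.8,"tz": -4,"rx": 0,"ry": 0,"rz": 0,"gripper": 1.0},{"tx": 0,"ty": -0.8,"tz": -8,"rx": 0,"ry": 0,"rz": 0,"gripper": 1.0},{"tx": 0,"ty": -0.8,"tz": -12,"rx": 0,"ry": 0,"rz": 0,"gripper": 1.0},{"tx": 0,"ty": -0.8,"tz": -15,"rx": 0,"ry": 0,"rz": 0,"gripper": 1.0},{"tx": 0,"ty": -0.8,"tz": -17.2,"rx": 0,"ry": 0,"rz": 0,"gripper": 1.0},{"tx": 0,"ty": -0.8,"tz": -17.2,"rx": 0,"ry": 0,"rz": 0,"gripper": 1.0},{"tx": 0,"ty": -0.8,"tz": -17.2,"rx": 0,"ry": 0,"rz": 0,"gripper": 1.0}], grip_force=20)

```text
time_s: 9.9
tool_pos: [0.502, 0.0859, 0.1335]
tcp_rot: [-1.307, -2.855, 0.004]
wrist_force: [1.3, 0.4, 0.9]
grip_width: 0.0001
gripper_force: 0.0
```

Call:
jog_arm(plan=[{"tx": 0,"ty": 1.2,"tz": 0,"rx": 0,"ry": 0,"rz": 0,"gripper": 1.0},{"tx": 0,"ty": 2.4,"tz": 0,"rx": 0,"ry": 0,"rz": 0,"gripper": 1.0},{"tx": 0,"ty": 3.6,"tz": 0,"rx": 0,"ry": 0,"rz": 0,"gripper": 1.0},{"tx": 0,"ty": 4.7,"tz": 0,"rx": 0,"ry": 0,"rz": 0,"gripper": 1.0},{"tx": 0,"ty": 5.8,"tz": 0,"rx": 0,"ry": 0,"rz": 0,"gripper": 1.0},{"tx": 0.2,"ty": 6.8,"tz": 0,"rx": 0,"ry": 0,"rz": -3,"gripper": 1.0},{"tx": 0.4,"ty": 7.8,"tz": 0,"rx": 0,"ry": 0,"rz": -6,"gripper": 1.0},{"tx": 0.7,"ty": 8.8,"tz": 0,"rx": 0,"ry": 0,"rz": -9,"gripper": 1.0},{"tx": 1.2,"ty": 9.7,"tz": 0,"rx": 0,"ry": 0,"rz": -12,"gripper": 1.0},{"tx": 1.8,"ty": 10.6,"tz": 0,"rx": 0,"ry": 0,"rz": -15,"gripper": 1.0},{"tx": 2.4,"ty": 11.3,"tz": 0,"rx": 0,"ry": 0,"rz": -18,"gripper": 1.0},{"tx": 3.2,"ty": 12.0,"tz": 0,"rx": 0,"ry": 0,"rz": -21,"gripper": 1.0},{"tx": 4.0,"ty": 12.5,"tz": 0,"rx": 0,"ry": 0,"rz": -25,"gripper": 1.0},{"tx": 4.5,"ty": 12.8,"tz": 0,"rx": 0,"ry": 0,"rz": -25,"gripper": 1.0},{"tx": 4.5,"ty": 12.8,"tz": 0,"rx": 0,"ry": 0,"rz": -25,"gripper": 1.0}], grip_force=20)

```text
time_s: 11.15
tool_pos: [0.5481, 0.2164, 0.1342]
tcp_rot: [-1.89, -2.509, -0.001]
wrist_force: [-0.0, 0.1, -0.0]
grip_width: 0.0001
gripper_force: 0.0
```

```bash
python3 chv.py w6.png
```

```text
[0.54806633 0.21637544 0.13421415] [-0.0027193   0.06407573 -0.00600838] [-0.92737149  0.43560582  0.59175913  1.859462   -0.2975592   0.93456489
  0.07944241]
lever_tip 0.68 [333. 255.] [0.5625 0.2382]
valve_pivot 0.56 [344. 158.] [0.5944 0.1469]
lever_tip 0.91 [347. 133.] [0.5668 0.2339]
spout_outlet 0.98 [241. 236.] [ 0.5156 -0.1522]
tall_beaker 0.96 [246. 284.] [ 0.5208 -0.1585]
valve_pivot 0.78 [276. 146.] [0.5874 0.1405]
lever_tip 0.77 [257. 123.] [0.5667 0.2381]
spout_outlet 0.91 [283. 249.] [ 0.5178 -0.1489]
tall_beaker 0.97 [283. 290.] [ 0.5155 -0.1546]
```

View pics/w6.png

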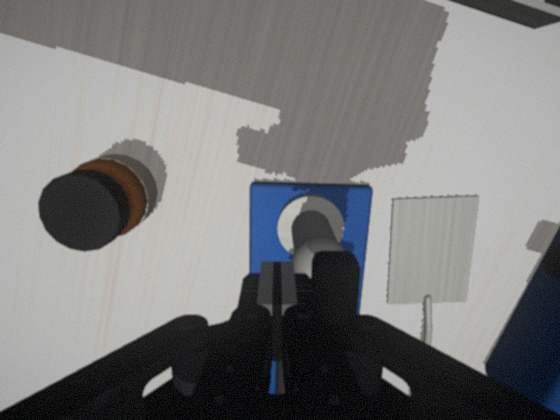

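The lever lies nearly along the pipe, with the sleeve tip at (335,258). There is no contact force yet, so I press on to feel the stop.

Call:
jog_arm(plan=[{"tx": 0.3,"ty": 0.1,"tz": 0,"rx": 0,"ry": 0,"rz": 0,"gripper": 1.0},{"tx": 0.6,"ty": 0.2,"tz": 0,"rx": 0,"ry": 0,"rz": 0,"gripper": 1.0},{"tx": 0.8,"ty": 0.2,"tz": 0,"rx": 0,"ry": 0,"rz": 0,"gripper": 1.0},{"tx": 0.8,"ty": 0.2,"tz": 0,"rx": 0,"ry": 0,"rz": 0,"gripper": 1.0}], grip_force=20)

```text
time_s: 12.23
tool_pos: [0.5508, 0.2152, 0.1334]
tcp_rot: [-1.89, -2.498, 0.016]
wrist_force: [-10.5, -2.1, 8.9]
grip_width: -0.0004
gripper_force: 5.8
```

At the stop: 10 N, and only 3 of the 8 mm were travelled. I back off and rise.

Call:
jog_arm(plan=[{"tx": -1,"ty": -0.3,"tz": 0,"rx": 0,"ry": 0,"rz": 0,"gripper": 1.0},{"tx": -3,"ty": -0.9,"tz": 0,"rx": 0,"ry": 0,"rz": 0,"gripper": 1.0},{"tx": -5,"ty": -1.4,"tz": 0,"rx": 0,"ry": 0,"rz": 0,"gripper": 1.0},{"tx": -5,"ty": -1.4,"tz": 4,"rx": 0,"ry": 0,"rz": 0,"gripper": 1.0},{"tx": -5,"ty": -1.4,"tz": 8,"rx": 0,"ry": 0,"rz": 0,"gripper": 1.0},{"tx": -5,"ty": -1.4,"tz": 12,"rx": 0,"ry": 0,"rz": 0,"gripper": 1.0},{"tx": -5,"ty": -1.4,"tz": 16,"rx": 0,"ry": 0,"rz": 0,"gripper": 1.0},{"tx": -10,"ty": -1.4,"tz": 19,"rx": 0,"ry": 0,"rz": 0,"gripper": 1.0},{"tx": -10,"ty": -1.4,"tz": 19,"rx": 0,"ry": 0,"rz": 0,"gripper": 1.0},{"tx": -10,"ty": -1.4,"tz": 19,"rx": 0,"ry": 0,"rz": 0,"gripper": 1.0}], grip_force=20)

```text
time_s: 13.07
tool_pos: [0.4554, 0.2036, 0.3276]
tcp_rot: [-1.891, -2.507, -0.011]
wrist_force: [1.1, -0.2, -0.7]
grip_width: -0.0003
gripper_force: 0.0
```

```bash
python3 chv.py w7.png; python3 -c "
from h import *
save(manip.capture('scene'),'end.png')"
```

```text
[0.45539852 0.20358969 0.32760671] [ 1.1169778  -0.21230254 -0.6547077 ] [-1.13430246 -0.00314571  0.64079924  1.87110965 -0.00220314  1.26734643
 -0.21479561]
valve_pivot 0.7 [395. 289.] [0.5953 0.1374]
lever_tip 0.84 [404. 186.] [0.5651 0.2367]
tall_beaker 0.71 [163. 384.] [ 0.38   -0.1681]
valve_pivot 0.75 [343. 158.] [0.593  0.1446]
lever_tip 0.74 [352. 134.] [0.5784 0.2373]
spout_outlet 0.58 [244. 236.] [ 0.5193 -0.1509]
tall_beaker 0.61 [246. 282.] [ 0.5178 -0.1559]
valve_pivot 0.77 [276. 146.] [0.5862 0.1415]
lever_tip 0.84 [257. 120.] [0.5693 0.2503]
spout_outlet 0.68 [284. 252.] [ 0.5172 -0.1564]
tall_beaker 0.87 [222. 309.] [ 0.381  -0.1613]
```

View pics/end.png

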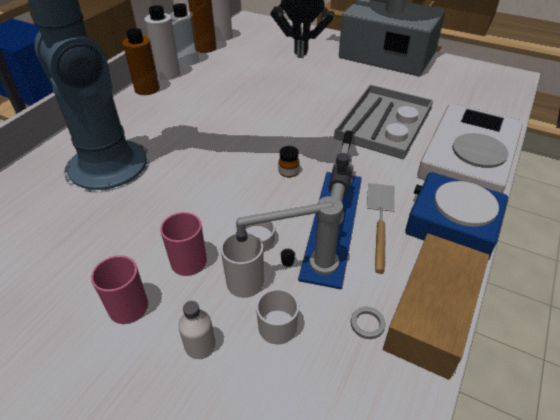

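The final view shows the nozzle at (242,237) centred above the tall beaker's rim, the lever at (348,145) along the pipe, and all loose things where they were.

```bash
python3 -c "
from workcell import manip
print(manip.sign_off())"
```

```text
the job is handed in; nothing more can be done
None
```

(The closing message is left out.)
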